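# Clamp the sprung-lid mould in the bench screw press

## Robot

A 6-joint arm with a two-finger parallel gripper is mounted at the origin on a cart in front of the work surface, level with it; the furniture and walls round the work are solid. World frame = base frame: x ahead of the robot, y to its left, z up, the work surface at z = 0. Lengths are in m, angles in rad, forces in N, time in s.
With the tool pointing down it reaches from about 0.375 to 0.9 m from the base axis. Payload 3.1 kg.
Tool frame: the origin (TCP) lies between the finger pads; the fingertips stand 8 mm ahead of it and the grasp point (between the pads) lies 11 mm behind it; z points along the fingers, y is the line along which they close (so a half turn about z gives the same grasp; the last joint's range is limited). The gripper opens to 85 mm and grips with 20 to 120 N. Pads are 22 mm wide; open, the fingers measure 114 mm over their backs; the gripper's body (76 mm by 85 mm) begins 54 mm behind the grasp point. The pads swing forward as they close: fully open they stand 13 mm farther back than shut.
Start: joints at [1.067, 0.527, 1.433, -0, 1.181, -0.178], TCP at [0.199, 0.592, 0.239] pointing down, gripper open.
Joint ranges: [-3.08, 3.08], [-0.75, 2.2], [0.22, 2.44], [-1.43, 4.57], [0, 2.65], [-2.85, 2.85]. Speed limits (rad/s): [2.79, 2.79, 3.14, 3.14, 3.14, 3.14].

## Interface

Orientations are given as a unit quaternion [x, y, z, w].
In Python, from station import readout, cams, sign_off gives the robot as it stands.
- The arm moves only by the tool send_rows, never from a script. Its argument "commands" is text: rows parted by semicolons, each of 5 numbers parted by spaces: the finger opening in mm, from 0 to 85.4, then the shift along the tool's x, y, z each as a share of 0.02 m, from -1 to 1, then the turn about the tool's z as a share of 4 degrees, from -1 to 1. In form: grip dx dy dz spin; .... A call has 1 to 20 rows; each row shifts and turns the commanded pose from where the row before left it, along the tool's axes as they then stand; what a row does not reach is not made up. A row lasts 1/12 s, in which the tool goes at most 41.7 mm and 7.16 degrees, less where a joint would pass 70% of its speed; a pose out of reach is approached as far as the arm can. A call with a number of a shift or a turn outside -1 to 1 is refused whole. A call with a gripper value outside its range is refused whole. The fingers move at their own pace and stop on an object; "grip_force" is the grip in N (left out, the last holds). Time passes only in rows, so rows that do not move let the fingers close. It gives the time, the measured TCP pose, the force, the opening and the grip force at its end, in the units of the state.
- readout.sense(): the state, without advancing time (a new reading comes with each control period).
- cams.snapshot(name): name is "side" or "top" or "wrist"; returns a dict with "pixels" (480x640x3 uint8, red, green, blue), "intrinsics" (3x3 intrinsics, pixels), "dist" ([k1, k2, p1, p2, k3] as OpenCV has them; the pictures are not rectified), "eye" and "rotation" of the camera in the world. Camera axes: x right, y down, z forward; pixel columns grow to the right and rows downward; lengths in m; the calibration is good to about 2 mm. A picture is of the moment at which its call begins. There is no depth.
- sign_off(): hands the job in; it is judged then, once.
The state is a dict: "t": time; "q": joint angles; "qd": joint speeds; "tau": joint torques, N m; "tcp_pos": TCP position; "tool_rot": TCP orientation; "force": force on the tool from outside, world axes, zero at the start; "ft_torque": the same for the moment, N m; "finger_gap": opening from 0.0 (shut) to 1.0 (fully open); "gripper_force": force on a finger pad.
Only numpy, scipy, OpenCV 4.12 (cv2) and the standard library are available. Lean on these libraries where they do the work, as an engineer would, in place of code of your own. Each camera call takes 0.05 s, during which the arm holds its last target. There are 200 camera calls.

## Task

Slide the round long-handled mould into the bench screw press, under the raised pressing plate, until it seats against both faces of the V stop, and let go of it. Then wind the crank clockwise until the plate just meets the mould's lid (feel for it; the lid's height differs from mould to mould), add a quarter of a turn and no more, and let go, leaving the mould clamped. Never over-tighten it on the way, and leave the other things on the counter where they stand.

Things in the scene. Friction and masses are not known exactly. Their poses are not given: they have to be found in the camera images.
- mould: The loose press mould, 0.27 kg: round steel pot, 72 mm across, 40 mm high, with a flat aluminium lid standing out of its mouth. Origin: centre of its underside, z up, handle along its -x. The lid's top lies 46 to 62 mm above the underside (differs each time, not measured). The lid is sprung: it yields only above 35 N, then 1 mm per 2 N: a quarter turn past contact gives 47 N, half a turn 59 N.
- handle_grip (a point): Centre of the mould's straight black handle grip (72 mm long, 18 mm wide, 22 mm high), 120 mm from the pot's axis, 28 mm above the mould's underside; a thin steel neck joins it to the pot. x axis along the handle towards the pot, z up.
- press: Grey bench screw press, fixed. Origin: on the counter under the ram's axis; its -x is the open side, facing the robot. Base plate 12 mm thick, 130 mm wide, x = -110 to 140 mm. Column behind, x = 75 to 125 mm; head 68 mm wide from x = -35 mm back, 113 to 167 mm above the counter. Two steel blocks on the base, 14 mm high, form a 90-degree V stop open to -x.
- nest (a point): Point on top of the base plate (12 mm above the counter) straight under the ram: the centre of the mould's underside belongs here. The pot stands here when it is pushed along +x (press axes) against both faces of the V stop.
- ram: The ram with its round pressing plate, 52 mm across; origin: centre of the plate's flat underside. It does not turn; it moves down 24 mm for each full clockwise turn of the crank (86 mm above the counter at crank reading 0) and stays where it is left.
- crank (a joint): Crank angle, rad, growing clockwise seen from above (lowers the plate); 0 = arm along the press's +y, pi/2 = along its +x. Range 0 to 10.5, starts at 0 to 1.5. Turning it takes a steady 0.25 N m (5.5 N at the knob); load on the plate adds 3.8 mN m per newton, so at contact the force at the knob steps up by about 3 N, then rises slowly.
- crank_grip (a point): Middle of the upright black crank knob, 23 mm in diameter, 46 mm high, 45 mm from the ram's axis, 210 mm above the counter. The knob spins freely on its pin, so the hand need not turn with it; it circles at constant height. The crank arm's top lies 26 mm below this point.
- cup: bystander: white espresso cup on a saucer, 62 mm wide, 58 mm high, at the robot's front right; leave alone
- caddy: bystander: small black box of sugar sachets, 68 x 120 x 74 mm, right of the press; leave alone. Behind it, at y = -0.37 m, a tall grey wall panel stands along the right end of the counter (x = 0.24 to 1.1 m): keep the arm clear of it
- pitcher: bystander: steel milk pitcher, 76 x 115 x 96 mm, at the back left; leave alone
- tamper: bystander: coffee tamper, steel base 58 mm, wooden handle, 94 mm high, behind the mould's place at the left; leave alone

How it is judged:
By the outcome, as a careful person would: the job done as asked, in the order asked, and still so for the second after the job is handed in, with the robot touching nothing.
It also fails if it takes over 72 s, if anything falls off the work surface, if the arm or the gripper's body presses on something with over 40 N, if the wrist force passes 120 N, or if a joint passes its speed limit or range.

## Working session

There is one attempt and no reset: what is moved stays moved. The work goes in short steps, Python scripts to look and compute and a tool call to move; the robot and the scene stay as the last step left them, time stands still between calls to the robot, and variables do not carry over. Pictures are saved under pics/ and viewed, at most 10 in all, crops included, and the job is handed in when it is done.

Besides the shell and the picture viewer there is one more tool, called after ">>>" as name(argument=value, ...) on one line, values as JSON. send_rows: Moves the arm, as the interface text tells. Its arguments: {"type":"object","properties":{"commands":{"type":"string"},"grip_force":{"type":"number"}},"required":["commands"]}

```bash
mkdir -p pics; cat > h.py <<'E'
import numpy as np, cv2
from station import readout, cams, sign_off
def snap(n,f=None):
    s=cams.snapshot(n); 
    if f: cv2.imwrite('pics/'+f,s['pixels'][:,:,::-1])
    return s
def ray(s,u,v):
    p=cv2.undistortPoints(np.array([[[u,v]]],float),np.array(s['intrinsics']),np.array(s['dist']))[0,0]
    return np.array(s['eye']),np.array(s['rotation'])@np.array([p[0],p[1],1])
def onz(s,u,v,z):
    e,d=ray(s,u,v); return (e+d*(z-e[2])/d[2])
def proj(s,P):
    R=np.array(s['rotation']);r=cv2.Rodrigues(R.T)[0];t=-R.T@np.array(s['eye'])
    return cv2.projectPoints(np.array(P,float).reshape(-1,1,3),r,t,np.array(s['intrinsics']),np.array(s['dist']))[0][:,0]
E
python3 - <<'E'
from h import *
a=snap('top','t0.png');b=snap('side','s0.png')
for s in(a,b):print(s['eye'],np.round(s['rotation'],3))
print(readout.sense())
E
```

```text
[ 0.49032738 -0.02140298  1.0370667 ] [ 0.715 -0.698  0.015 -0.03 ]
[0.44914359 0.75209905 0.54019603] [-0.076  0.851 -0.518  0.033]
{'t': 0.1, 'q': array([ 1.06749729e+00,  5.28398342e-01,  1.43376838e+00,  3.62668462e-06,
        1.18142482e+00, -1.78522041e-01]), 'qd': array([ 0.00076765, -0.00169128, -0.00247644, -0.00067022, -0.00107853,
        0.00042067]), 'tau': array([ 5.89144111e-05, -4.43309784e+01, -1.78586787e+01, -2.05214515e-04,
        3.86926898e-03, -5.29112668e-06]), 'tcp_pos': array([0.19911041, 0.59176904, 0.23841787]), 'tool_rot': array([ 1.61676341e-01,  9.86843332e-01, -9.41365611e-04, -3.35739769e-04]), 'force': array([-0.27391805, -0.56077172, -0.1707339 ]), 'ft_torque': array([-0.02437132,  0.04725569,  0.02314923]), 'gripper_force': 0.0, 'finger_gap': 1.002775318167457}
```

View pics/t0.png

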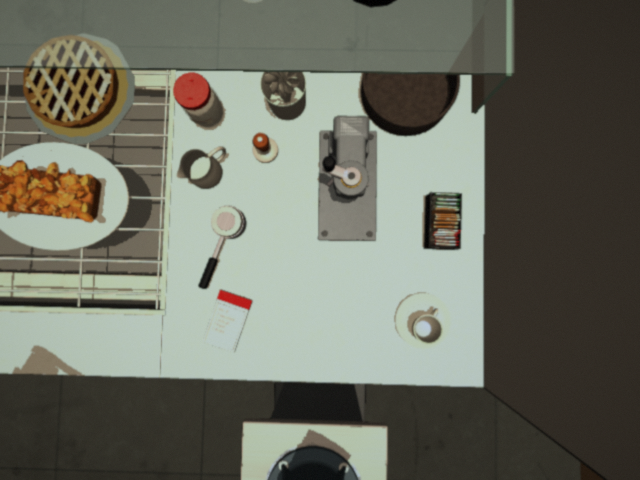

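View pics/s0.png

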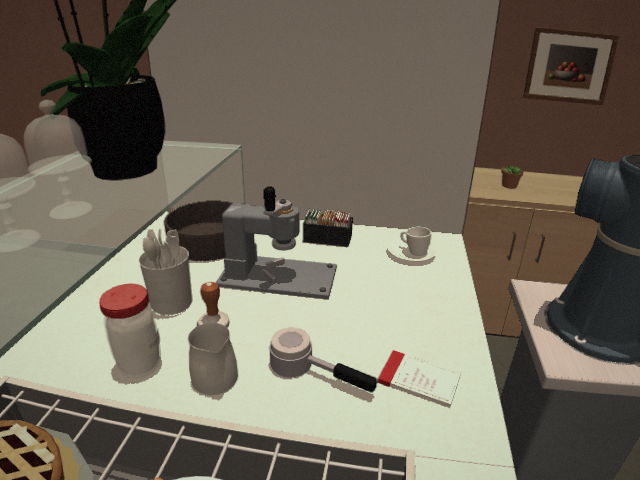

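The top view shows the mould with its lid at (227,222) and its grip at (208,272). The press base runs from (319,130) to (377,240), and the knob is at (329,162). The side view agrees: lid (291,340), grip (355,376), knob (269,198).

```bash
cat >> h.py <<'E'
from scipy.spatial.transform import Rotation as Ro
_s=snap
def snap(n,f=None):
    s=dict(_s(n,f)); s['rotation']=Ro.from_quat(s['rotation']).as_matrix(); return s
def blobs(s,m,box,mn=20):
    x0,y0,x1,y1=box;k=np.zeros(m.shape,np.uint8);k[y0:y1,x0:x1]=m[y0:y1,x0:x1]
    n,l,st,c=cv2.connectedComponentsWithStats(k)
    return [(st[i].tolist(),c[i].round(1).tolist(),l==i) for i in range(1,n) if st[i,4]>=mn]
E
python3 - <<'E'
from h import *
a=snap('top');b=snap('side')
for s in (a,b): print(s['eye'],s['rotation'].round(3).tolist())
ga=a['pixels'].max(2);gb=b['pixels'].max(2)
print('grip top')
for st,c,l in blobs(a,ga<45,(195,245,225,295)):
    print(st,c,onz(a,*c,0.037)); ys,xs=np.nonzero(l)
    P=np.array([onz(a,x,y,0.039)[:2] for x,y in zip(xs,ys)]);C=P-P.mean(0);v=np.linalg.svd(C)[2][0];t=C@v;print(v,np.ptp(t),P.mean(0)+v*(t.max()+t.min())/2)
print('knob top')
for st,c,l in blobs(a,ga<40,(318,148,342,176)): print(st,c,onz(a,*c,0.21))
print('knob side')
for st,c,l in blobs(b,gb<45,(258,180,282,212)): print(st,c)
print('lid');
for z in(.046,.06):print(onz(a,227,221,z))
print('base corners')
for uv in((319,130),(377,130),(377,240),(319,240)):print(onz(a,*uv,.012))
# base mask
m=(ga<150)&(ga>45)
bl=max(blobs(a,m,(310,100,390,250)),key=lambda r:r[0][4]);ys,xs=np.nonzero(bl[2]);k=ys>205
c,_,_=0,0,0
L=[];R=[]
for y in range(200,235):
    r=xs[ys==y];L.append(onz(a,r.min()-.5,y,.012));R.append(onz(a,r.max()+.5,y,.012))
L=np.array(L);R=np.array(R);
print('L fit',np.polyfit(L[:,0],L[:,1],1),'R fit',np.polyfit(R[:,0],R[:,1],1),'bottom',onz(a,348,ys.max()+.5,.012), 'w',(L-R)[:,1].mean())
print('caddy',onz(a,425,248,.074),onz(a,425,193,.074),onz(a,462,220,.074),'cup',onz(a,420,320,.03))
print('tamper',onz(a,262,145,.09),'pitcher',onz(a,200,168,.09))
E
```

```text
[ 0.49032738 -0.02140298  1.0370667 ] [[0.024, -0.998, 0.064], [-0.999, -0.023, 0.022], [-0.02, -0.065, -0.998]]
[0.44914359 0.75209905 0.54019603] [[-0.986, -0.095, 0.135], [-0.164, 0.452, -0.877], [0.023, -0.887, -0.461]]
grip top
[200, 258, 17, 30, 230] [207.9, 272.7] [0.47701437 0.23992508 0.037     ]
[-0.93885654  0.34430859] 0.06657721851392828 [0.4769669  0.23937855]
knob top
[323, 148, 13, 24, 185] [329.8, 161.2] [ 0.68727479 -0.02024635  0.21      ]
knob side
[264, 187, 12, 24, 239] [269.3, 198.5]
lid
[0.59020113 0.20037263 0.046     ]
[0.58879029 0.19723979 0.06      ]
base corners
[0.80562159 0.00616817 0.012     ]
[ 0.80800146 -0.12507286  0.012     ]
[ 0.55862276 -0.12918048  0.012     ]
[5.55624073e-01 5.64942949e-05 1.20000000e-02]
L fit [ 0.02465561 -0.01028948] R fit [ 0.01658754 -0.13511317] bottom [ 0.55600773 -0.06467087  0.012     ] w 0.12967518482796092
caddy [ 0.54008482 -0.22280009  0.074     ] [ 0.65583982 -0.2216748   0.074     ] [ 0.60050162 -0.29918023  0.074     ] cup [ 0.38641672 -0.22271875  0.03      ]
tamper [0.74743816 0.12281567 0.09      ] pitcher [0.69600602 0.25145347 0.09      ]
```

```bash
cat >> h.py <<'E'
def rel(x,y,z,hyaw=None,cur=None):
    """shift to a target in tool axes (shares of 20mm) and spin shares; hyaw = heading (deg) of -tool x"""
    r=readout.sense();R=Ro.from_quat(r['tool_rot']).as_matrix()
    d=R.T@(np.array([x,y,z])-r['tcp_pos'])/.02
    h=np.degrees(np.arctan2(-R[1,0],-R[0,0]))
    sp=0 if hyaw is None else -((hyaw-h+180)%360-180)/4
    print('pos',r['tcp_pos'].round(4),'head',round(h,2),'rows xyz',d.round(2),'spin',round(sp,2),'F',r['force'].round(1),'t',r['t'])
E
python3 -c "
from h import *
rel(.477,.239,.12,-20.1)"
```

```text
pos [0.1992 0.592  0.2387] head -18.61 rows xyz [-18.8  -12.28   5.95] spin 0.37 F [ 0.2  0.6 -1. ] t 0.2
```

>>> send_rows(commands="85 -0.94 -0.614 0.3 0;85 -0.94 -0.614 0.3 0;85 -0.94 -0.614 0.3 0;85 -0.94 -0.614 0.3 0;85 -0.94 -0.614 0.3 0;85 -0.94 -0.614 0.3 0;85 -0.94 -0.614 0.3 0;85 -0.94 -0.614 0.3 0;85 -0.94 -0.614 0.3 0;85 -0.94 -0.614 0.3 0;85 -0.94 -0.614 0.3 0;85 -0.94 -0.614 0.3 0;85 -0.94 -0.614 0.3 0;85 -0.94 -0.614 0.3 0;85 -0.94 -0.614 0.3 0;85 -0.94 -0.614 0.3 0;85 -0.94 -0.614 0.3 0;85 -0.94 -0.614 0.3 0;85 -0.94 -0.614 0.3 0;85 -0.94 -0.614 0.3 0.37;85 0 0 0 0;85 0 0 0 0")

```text
invalid input
```

Limit of 20 rows; resending.

>>> send_rows(commands="85 -0.99 -0.646 0.31 0;85 -0.99 -0.646 0.31 0;85 -0.99 -0.646 0.31 0;85 -0.99 -0.646 0.31 0;85 -0.99 -0.646 0.31 0;85 -0.99 -0.646 0.31 0;85 -0.99 -0.646 0.31 0;85 -0.99 -0.646 0.31 0;85 -0.99 -0.646 0.31 0;85 -0.99 -0.646 0.31 0;85 -0.99 -0.646 0.31 0;85 -0.99 -0.646 0.31 0;85 -0.99 -0.646 0.31 0;85 -0.99 -0.646 0.31 0;85 -0.99 -0.646 0.31 0;85 -0.99 -0.646 0.31 0;85 -0.99 -0.646 0.31 0;85 -0.99 -0.646 0.31 0;85 -0.99 -0.646 0.31 0;85 0 0 0 0.37")

```text
t: 1.87
tcp_pos: [0.4805, 0.2367, 0.1205]
tool_rot: [0.176, 0.984, -0.0, 0.001]
force: [0.3, 0.8, 0.5]
finger_gap: 0.995
gripper_force: 0.0
```

```bash
python3 -c "
from h import *
s=snap('wrist','w0.png')
rel(.477,.239,.018,-20.1)
print(s['eye'],s['rotation'].round(3).tolist())
g=s['pixels'].max(2)
for st,c,l in blobs(s,g<45,(0,0,640,480),800): print(st,c,onz(s,*c,.039))"
```

```text
pos [0.4791 0.2378 0.1208] head -20.4 rows xyz [0.12 0.02 5.14] spin -0.07 F [ 0.1  0.2 -0.2] t 1.9167
[0.4161975  0.25985518 0.25605782] [[0.347, 0.904, 0.252], [0.938, -0.334, -0.093], [-0.0, 0.269, -0.963]]
[439, 0, 158, 59, 1968] [512.7, 24.2] [0.39710643 0.38132632 0.039     ]
[306, 178, 29, 110, 2962] [320.6, 232.2] [0.47130032 0.24218817 0.039     ]
[0, 292, 640, 188, 68012] [318.0, 415.1] [0.60163718 0.19245272 0.039     ]
```

View pics/w0.png

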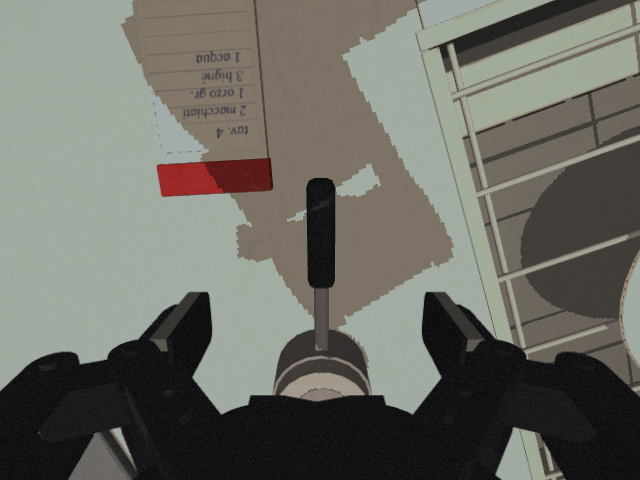

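The wrist view shows the grip upright and centred at (320,232), between the fingers and in line with them.

>>> send_rows(commands="85 0.04 0 0.86 0;85 0.04 0 0.86 0;85 0.04 0 0.86 0;85 0 0 0.86 0;85 0 0 0.86 0;85 0 0 0.86 0;40 0 0 0 0;10 0 0 0 0;0 0 0 0 0;0 0 0 0 0;0 0 0 0 0;0 0 0 0 0;0 0 0 0 0", grip_force=50)

```text
t: 3.0
tcp_pos: [0.476, 0.2408, 0.0192]
tool_rot: [0.174, 0.985, 0.0, 0.001]
force: [0.7, 1.0, 3.1]
finger_gap: 0.204
gripper_force: 51.3
```

```bash
python3 -c "
from h import *
r=readout.sense();print(r['finger_gap'],r['gripper_force'])
rel(.447,-.066,.058,1.2)"
```

```text
0.20411940565384093 51.29837930202484
pos [0.476  0.2408 0.0192] head -20.07 rows xyz [ -3.91 -14.9   -1.95] spin -5.32 F [0.7 1.  3.1] t 3.0
```

>>> send_rows(commands="0 0 0 -0.5 0;0 0 0 -0.8 0;0 0 0 -0.65 0;0 -0.245 -0.93 0 0;0 -0.245 -0.93 0 0;0 -0.245 -0.93 0 0;0 -0.245 -0.93 0 0;0 -0.245 -0.93 0 0;0 -0.245 -0.93 0 0;0 -0.245 -0.93 0 0;0 -0.245 -0.93 0 0;0 -0.245 -0.93 0 0;0 -0.245 -0.93 0 0;0 -0.245 -0.93 0 0;0 -0.245 -0.93 0 0;0 -0.245 -0.93 0 0;0 -0.245 -0.93 0 0;0 -0.245 -0.93 0 0;0 -0.245 -0.93 0 0")

```text
t: 4.58
tcp_pos: [0.4459, -0.0667, 0.0576]
tool_rot: [0.175, 0.985, 0.0, -0.001]
force: [0.8, -0.6, -2.4]
finger_gap: 0.199
gripper_force: 50.6
```

>>> send_rows(commands="0 0 0 0 -0.9;0 0 0 0 -0.9;0 0 0 0 -0.9;0 0 0 0 -0.9;0 0 0 0 -0.9;0 0 0 0 -0.82;0 0 0 0 0;0 0 0 0 0")

```text
t: 5.25
tcp_pos: [0.4464, -0.0659, 0.0576]
tool_rot: [-0.01, 1.0, 0.0, -0.0]
force: [-0.5, -0.1, -2.3]
finger_gap: 0.203
gripper_force: 50.6
```

```bash
python3 -c "
from h import *
rel(.447,-.066,.035,1.2)
s=snap('top','t1.png');b=snap('side')
cv2.imwrite('pics/m1.png',np.hstack([cv2.resize(s['pixels'][80:330,250:450],(400,500)),cv2.resize(b['pixels'][160:360,200:360],(400,500))])[:,:,::-1])"
```

```text
pos [ 0.4464 -0.0659  0.0576] head 1.1 rows xyz [-0.03 -0.01  1.13] spin -0.02 F [-0.5 -0.1 -2.3] t 5.25
```

View pics/m1.png

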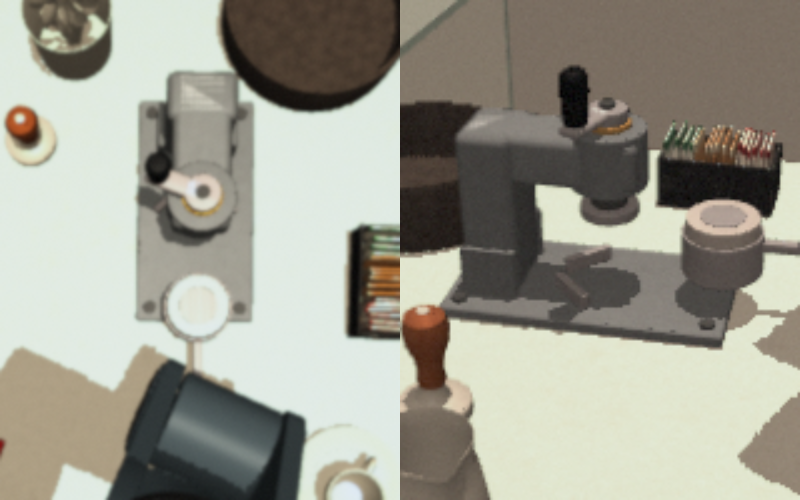

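The mould hangs level in front of the ram, over the front edge of the base. The V blocks are visible under the plate. Lowering it to 2 mm above the base and going in.

>>> send_rows(commands="0 0 0 0.6 0;0 0 0 0.6 0;0 0 0 0 0;0 -0.5 0 0 0;0 -0.5 0 0 0;0 -0.5 0 0 0;0 -0.5 0 0 0;0 -0.5 0 0 0;0 -0.5 0 0 0;0 -0.5 0 0 0;0 0 0 0 0;0 0 0 0 0")

```text
t: 6.35
tcp_pos: [0.5176, -0.0645, 0.0335]
tool_rot: [-0.011, 1.0, -0.0, 0.0]
force: [-0.6, 0.4, -1.8]
finger_gap: 0.201
gripper_force: 50.7
```

```bash
python3 -c "
from h import *
rel(.547,-.064,.0315,1.2)
s=snap('top');g=s['pixels'].max(2)
print('axis',onz(s,351.5,175.5,.187))
for st,c,l in blobs(s,g<40,(318,148,342,176)): print(st,c,onz(s,*c,0.22))
"
```

```text
pos [ 0.5176 -0.0645  0.0335] head 1.23 rows xyz [-1.47 -0.01  0.1 ] spin 0.01 F [-0.6  0.4 -1.8] t 6.35
axis [ 0.6665095  -0.06132675  0.187     ]
[324, 155, 11, 16, 99] [328.9, 163.2] [ 0.68121732 -0.01872545  0.22      ]
```

>>> send_rows(commands="0 -0.3 0 0 0;0 -0.3 0 0 0;0 -0.3 0 0 0;0 -0.1 -0.05 0.06 0;0 -0.1 -0.05 0.06 0;0 0 0 0 0")

```text
t: 6.9
tcp_pos: [0.5393, -0.0661, 0.0312]
tool_rot: [-0.01, 1.0, -0.0, 0.0]
force: [-1.4, 1.9, 4.0]
finger_gap: 0.201
gripper_force: 51.6
```

>>> send_rows(commands="0 -0.1 0 0 0;0 -0.1 0 0 0;0 0 0 0 0")

```text
t: 7.15
tcp_pos: [0.5421, -0.0659, 0.0313]
tool_rot: [-0.01, 1.0, 0.0, -0.001]
force: [-3.8, 0.5, 4.3]
finger_gap: 0.199
gripper_force: 51.7
```

>>> send_rows(commands="0 -0.1 0 0 0;0 -0.05 0 0 0;0 0 0 0 0")

```text
t: 7.4
tcp_pos: [0.5442, -0.0658, 0.0313]
tool_rot: [-0.01, 1.0, 0.0, -0.002]
force: [-5.8, -0.6, 6.8]
finger_gap: 0.196
gripper_force: 52.1
```

>>> send_rows(commands="0 -0.1 0.1 0 0;0 -0.1 0 0 0;0 0 0 0 0")

```text
t: 7.65
tcp_pos: [0.5457, -0.0634, 0.0312]
tool_rot: [-0.01, 1.0, 0.001, -0.004]
force: [-9.4, -2.1, 9.8]
finger_gap: 0.201
gripper_force: 52.5
```

>>> send_rows(commands="0 -0.1 0 0 0;0 -0.05 0 0 0;0 0 0 0 0")

```text
t: 7.9
tcp_pos: [0.5457, -0.0631, 0.0311]
tool_rot: [-0.011, 1.0, 0.001, -0.007]
force: [-14.3, -4.0, 13.3]
finger_gap: 0.204
gripper_force: 53.1
```

>>> send_rows(commands="0 0 -0.08 0 0;0 0 0 0 0;0 0 0 0 0")

```text
t: 8.15
tcp_pos: [0.5457, -0.0636, 0.031]
tool_rot: [-0.011, 1.0, 0.002, -0.007]
force: [-13.9, 0.5, 12.2]
finger_gap: 0.2
gripper_force: 52.9
```

>>> send_rows(commands="0 -0.05 -0.08 0 0;0 0 0 0 0;0 0 0 0 0")

```text
t: 8.4
tcp_pos: [0.5457, -0.0642, 0.0307]
tool_rot: [-0.011, 1.0, 0.003, -0.008]
force: [-14.2, 2.3, 12.5]
finger_gap: 0.203
gripper_force: 53.0
```

>>> send_rows(commands="0 0 0.05 -0.03 0;0 0 0 0 0;20 0 0 0 0;28 0 0 0 0;40 0 0 0 0;40 0 0 0 0;40 0 0 0 0")

```text
t: 8.98
tcp_pos: [0.5547, -0.0663, 0.0316]
tool_rot: [-0.01, 1.0, -0.0, 0.001]
force: [-0.2, 0.7, 0.4]
finger_gap: 0.466
gripper_force: 0.0
```

```bash
python3 -c "
from h import *
rel(.547,-.064,.15)
s=snap('wrist');b=snap('side')
cv2.imwrite('pics/m2.png',np.hstack([cv2.resize(s['pixels'],(400,300)),cv2.resize(b['pixels'][175:325,200:400],(400,300))])[:,:,::-1])"
```

```text
pos [ 0.5547 -0.0663  0.0316] head 1.18 rows xyz [ 0.37  0.12 -5.92] spin 0 F [-0.2  0.7  0.4] t 8.9833
```

View pics/m2.png

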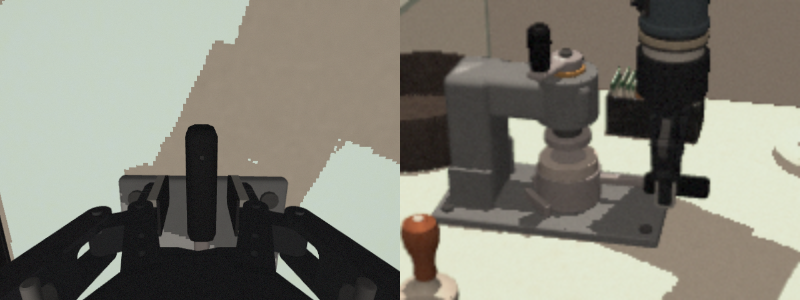

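The mould sits in the V under the plate, with its handle straight back and the open fingers clear of it. Next I raise the arm and estimate the knob position and lid height.

>>> send_rows(commands="45 0 0 -0.5 0;45 0 0 -0.9 0;45 0 0 -0.9 0;45 0 0 -0.9 0;45 0 0 -0.9 0;45 0 0 -0.9 0;45 0 0 -0.9 0;45 0 0 -0.9 0;45 0 0 -0.9 0;45 0 0 -0.9 0;45 0 0 -0.9 0;45 0 0 -0.9 0;45 0 0 -0.9 0;45 0 0 -0.9 0;45 0 0 -0.9 0;45 0 0 -0.9 0")

```text
t: 10.42
tcp_pos: [0.5533, -0.0657, 0.3132]
tool_rot: [-0.01, 1.0, -0.0, 0.0]
force: [0.8, 0.2, 0.9]
finger_gap: 0.529
gripper_force: 0.0
```

```bash
python3 - <<'E'
from h import *
from scipy.optimize import least_squares
a=snap('top');b=snap('side')
c=np.array([.6665,-.0613]);yaw=.02
def knob(th,z): # crank angle -> world
    ux,uy=np.sin(th),np.cos(th); return [c[0]+.045*(ux*np.cos(yaw)-uy*np.sin(yaw)),c[1]+.045*(ux*np.sin(yaw)+uy*np.cos(yaw)),z]
for th in(.2,.3,.4,.5,.6):print(th,np.round(knob(th,.21),4),proj(a,knob(th,.228)).round(1),proj(b,knob(th,.21)).round(1))
# initial lid triangulation
i=cv2.imread('pics/t0.png');j=cv2.imread('pics/s0.png')
def ell(im,box,th):
    x0,y0,x1,y1=box;g=im[y0:y1,x0:x1].max(2)
    return g
for z in(.046,.05,.054,.058,.062):
    P=[.5895,.1985,z]; print(z,proj(a,P).round(1),proj(b,P).round(1))
r=readout.sense();print('q',r['q'].round(3));rel(.68,-.019,.30)
cv2.imwrite('pics/m3.png',np.hstack([cv2.resize(i[200:245,205:250],(400,400),interpolation=0),cv2.resize(j[320:380,262:322],(400,400),interpolation=0)]))
E
```

```text
0.2 [ 0.6746 -0.017   0.21  ] [[327.9 165.8]] [[271.5 197.7]]
0.3 [ 0.6789 -0.0181  0.21  ] [[328.5 163.4]] [[269.4 197.3]]
0.4 [ 0.6832 -0.0195  0.21  ] [[329.4 161.1]] [[267.6 196.8]]
0.5 [ 0.6873 -0.0214  0.21  ] [[330.5 158.8]] [[265.8 196.3]]
0.6 [ 0.6912 -0.0237  0.21  ] [[331.8 156.7]] [[264.2 195.7]]
0.046 [[227.8 221.3]] [[289.5 341.1]]
0.05 [[227.4 221.1]] [[289.4 339.3]]
0.054 [[227. 221.]] [[289.4 337.4]]
0.058 [[226.6 220.8]] [[289.3 335.6]]
0.062 [[226.2 220.6]] [[289.3 333.7]]
q [-0.319  0.353  1.509  0.     1.272 -1.91 ]
pos [ 0.5554 -0.0664  0.3154] head 1.2 rows xyz [-6.27  2.24  0.81] spin 0 F [ 0.3 -0.3 -0.5] t 10.5167
```

View pics/m3.png

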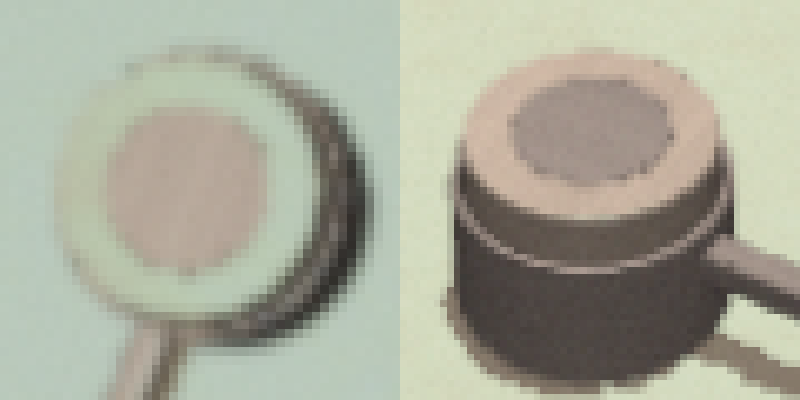

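Lid top centres are (226.0,221.3) in the top view and (290.7,339.7) in the side view, which puts the lid about 50–54 mm high. I expect contact at a crank reading of about 5–6.4; the crank is now at about 0.32.

>>> send_rows(commands="50 -0.9 0.32 0.1 0;50 -0.9 0.32 0.1 0;50 -0.9 0.32 0.1 0;50 -0.9 0.32 0.1 0;50 -0.9 0.32 0.1 0;50 -0.9 0.32 0.1 0;50 -0.87 0.32 0.1 0;50 0 0 0 0;50 0 0 0 0")

```text
t: 11.27
tcp_pos: [0.6777, -0.0181, 0.2961]
tool_rot: [-0.011, 1.0, 0.0, -0.001]
force: [-1.0, 1.2, -0.5]
finger_gap: 0.581
gripper_force: 0.0
```

```bash
python3 - <<'E'
from h import *
s=snap('wrist','w1.png');rel(.680,-.0185,.205,1.2)
print(proj(s,[[.68,-.0185,.233],[.68,-.0185,.187],[.6665,-.0613,.187]]).round(0))
E
```

```text
pos [ 0.6771 -0.0185  0.2965] head 1.21 rows xyz [-0.16 -0.    4.57] spin 0.0 F [-0.5  1.2 -1.3] t 11.3167
[[316. 262.]
 [316. 241.]
 [256. 221.]]
```

View pics/w1.png

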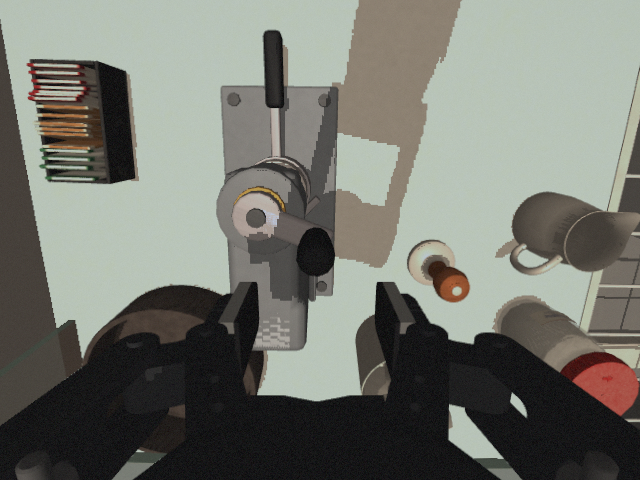

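The knob is at (316,252) and the nut at (256,217), both matching the prediction. Descending and gripping.

>>> send_rows(commands="50 -0.14 0 0.8 0;50 0 0 0.95 0;50 0 0 0.95 0;50 0 0 0.95 0;50 0 0 0.9 0;50 0 0 0 0;30 0 0 0 0;15 0 0 0 0;10 0 0 0 0;10 0 0 0 0;10 0 0 0 0", grip_force=40)

```text
t: 12.23
tcp_pos: [0.6815, -0.0188, 0.2082]
tool_rot: [-0.01, 1.0, -0.0, 0.001]
force: [-1.2, -0.2, 4.0]
finger_gap: 0.256
gripper_force: 39.4
```

```bash
cat >> h.py <<'E'
C=np.array([.6665,-.0613]);YAW=.02
def th():
    r=readout.sense();d=r['tcp_pos'][:2]-C;a=np.arctan2(d[0],d[1])+YAW
    t=np.array([np.cos(a-YAW),-np.sin(a-YAW)]);rr=np.hypot(*d);F=r['force'][:2]
    print('th',round(a,3),'r',round(rr,4),'Ft',round(F@t,2),'Fr',round(F@d/rr,2),'t',r['t'],r['finger_gap'],r['gripper_force'].__round__(1),r['tcp_pos'])
def arc(a0,a1,n):
    """rows in tool axes (heading YAW: tool x=-press x, tool y=press y)"""
    q=np.linspace(a0,a1,n+1);x=-np.diff(np.sin(q))*.045/.02;y=np.diff(np.cos(q))*.045/.02
    print(';'.join(f'10 {p:.2f} {s:.2f} 0 0' for p,s in zip(x,y)))
E
python3 -c "
from h import *
th();arc(.32,.32+3,20)"
```

```text
th 0.359 r 0.0451 Ft -1.03 Fr -0.54 t 12.2333 0.25633136964305114 39.4 [ 0.68149788 -0.01881933  0.20824519]
10 -0.31 -0.13 0 0;10 -0.29 -0.17 0 0;10 -0.26 -0.22 0 0;10 -0.22 -0.25 0 0;10 -0.18 -0.28 0 0;10 -0.14 -0.31 0 0;10 -0.09 -0.32 0 0;10 -0.04 -0.33 0 0;10 0.01 -0.34 0 0;10 0.06 -0.33 0 0;10 0.11 -0.32 0 0;10 0.15 -0.30 0 0;10 0.20 -0.27 0 0;10 0.24 -0.24 0 0;10 0.27 -0.20 0 0;10 0.30 -0.16 0 0;10 0.32 -0.11 0 0;10 0.33 -0.07 0 0;10 0.34 -0.02 0 0;10 0.34 0.03 0 0
```

>>> send_rows(commands="10 -0.31 -0.13 -0.1 0;10 -0.29 -0.17 0 0;10 -0.26 -0.22 0 0;10 -0.22 -0.25 0 0;10 -0.18 -0.28 0 0;10 -0.14 -0.31 0 0;10 -0.09 -0.32 0 0;10 0 0 0 0")

```text
t: 12.9
tcp_pos: [0.7102, -0.0516, 0.2083]
tool_rot: [-0.01, 1.0, 0.0, -0.002]
force: [-4.7, -0.6, 1.0]
finger_gap: 0.258
gripper_force: 39.8
```

```bash
python3 -c "
from h import *
th()"
```

```text
th 1.373 r 0.0448 Ft -0.48 Fr -4.73 t 12.9 0.2576476292920552 39.8 [ 0.71023311 -0.05161617  0.20826463]
```

>>> send_rows(commands="10 0 -0.33 0 0;10 0.01 -0.34 0 0;10 0.06 -0.33 0 0;10 0.11 -0.32 0 0;10 0.15 -0.30 0 0;10 0.20 -0.27 0 0;10 0.24 -0.24 0 0;10 0.27 -0.20 0 0;10 0.30 -0.16 0 0;10 0.32 -0.11 0 0;10 0.33 -0.07 0 0;10 0.34 -0.02 0 0")

```text
t: 13.9
tcp_pos: [0.6688, -0.1061, 0.2084]
tool_rot: [-0.01, 1.0, -0.0, 0.004]
force: [4.7, 1.4, -5.6]
finger_gap: 0.257
gripper_force: 39.4
```

```bash
python3 -c "
from h import *
th();arc(3.2,4.7,10)"
```

```text
th 3.11 r 0.0449 Ft -4.81 Fr -1.12 t 13.9 0.25725495215317856 39.4 [ 0.6688185  -0.1061085   0.20843348]
10 0.33 0.04 0 0;10 0.32 0.09 0 0;10 0.31 0.14 0 0;10 0.28 0.19 0 0;10 0.25 0.23 0 0;10 0.21 0.26 0 0;10 0.17 0.29 0 0;10 0.13 0.31 0 0;10 0.08 0.33 0 0;10 0.03 0.34 0 0
```

>>> send_rows(commands="10 0.33 0.02 0.05 0;10 0.33 0.07 0 0;10 0.31 0.14 0 0;10 0.28 0.19 0 0;10 0.25 0.23 0 0")

```text
t: 14.32
tcp_pos: [0.6384, -0.0964, 0.2084]
tool_rot: [-0.01, 1.0, -0.003, 0.004]
force: [2.5, -5.6, -3.1]
finger_gap: 0.256
gripper_force: 39.7
```

```bash
python3 -c "
from h import *
th();arc(3.95,5.15,12)"
```

```text
th -2.446 r 0.045 Ft -5.42 Fr 2.78 t 14.3167 0.25622980648607 39.7 [ 0.63837634 -0.09642762  0.20837185]
10 0.15 0.17 0 0;10 0.13 0.18 0 0;10 0.11 0.20 0 0;10 0.09 0.21 0 0;10 0.07 0.21 0 0;10 0.05 0.22 0 0;10 0.03 0.22 0 0;10 0.00 0.22 0 0;10 -0.02 0.22 0 0;10 -0.04 0.22 0 0;10 -0.06 0.22 0 0;10 -0.09 0.21 0 0
```

>>> send_rows(commands="10 0.17 0.15 0 0;10 0.15 0.17 0 0;10 0.13 0.18 0 0;10 0.11 0.20 0 0;10 0.09 0.21 0 0;10 0.07 0.21 0 0;10 0.05 0.22 0 0")

```text
t: 14.9
tcp_pos: [0.6218, -0.0693, 0.2083]
tool_rot: [-0.01, 1.0, -0.002, 0.003]
force: [2.6, -5.0, -1.1]
finger_gap: 0.259
gripper_force: 39.9
```

```bash
python3 -c "
from h import *
th();arc(4.65,6.15,15)"
```

```text
th -1.728 r 0.0454 Ft -5.4 Fr -1.64 t 14.9 0.25876291054232475 39.9 [ 0.62177006 -0.06929408  0.20831492]
10 0.00 0.22 0 0;10 -0.02 0.22 0 0;10 -0.04 0.22 0 0;10 -0.06 0.22 0 0;10 -0.09 0.21 0 0;10 -0.11 0.20 0 0;10 -0.12 0.19 0 0;10 -0.14 0.17 0 0;10 -0.16 0.16 0 0;10 -0.17 0.14 0 0;10 -0.19 0.12 0 0;10 -0.20 0.10 0 0;10 -0.21 0.08 0 0;10 -0.22 0.06 0 0;10 -0.22 0.04 0 0
```

Crank is at 4.56 with no contact. Smaller chunks now.

>>> send_rows(commands="10 0.01 0.22 0 0;10 -0.01 0.22 0 0;10 -0.03 0.22 0 0")

```text
t: 15.15
tcp_pos: [0.6213, -0.0561, 0.2083]
tool_rot: [-0.011, 1.0, -0.002, 0.001]
force: [-0.6, -5.9, -0.9]
finger_gap: 0.259
gripper_force: 39.9
```

>>> send_rows(commands="10 -0.05 0.22 0 0;10 -0.08 0.21 0 0;10 -0.1 0.2 0 0")

```text
t: 15.4
tcp_pos: [0.6248, -0.0432, 0.2083]
tool_rot: [-0.011, 1.0, -0.002, 0.0]
force: [-1.7, -4.4, 1.3]
finger_gap: 0.252
gripper_force: 40.0
```

```bash
python3 -c "
from h import *
th()"
```

```text
th -1.14 r 0.0455 Ft -4.71 Fr -0.18 t 15.4 0.25185818290716167 40.0 [ 0.62482081 -0.04316672  0.20825998]
```

>>> send_rows(commands="10 -0.12 0.19 0 0;10 -0.14 0.17 0 0")

```text
t: 15.57
tcp_pos: [0.6291, -0.0355, 0.2082]
tool_rot: [-0.011, 1.0, -0.001, -0.001]
force: [-4.1, -3.5, 2.8]
finger_gap: 0.258
gripper_force: 40.2
```

>>> send_rows(commands="10 -0.16 0.16 0 0;10 -0.17 0.14 0 0")

```text
t: 15.73
tcp_pos: [0.6341, -0.0296, 0.2082]
tool_rot: [-0.011, 1.0, -0.002, -0.002]
force: [-6.9, -4.7, 5.8]
finger_gap: 0.251
gripper_force: 40.4
```

```bash
python3 -c "
from h import *
th();arc(5.65,7.85,22)"
```

```text
th -0.776 r 0.0454 Ft -8.18 Fr 1.62 t 15.7333 0.2513393529738183 40.4 [ 0.63405618 -0.02955492  0.20819569]
10 -0.19 0.12 0 0;10 -0.20 0.10 0 0;10 -0.21 0.08 0 0;10 -0.22 0.06 0 0;10 -0.22 0.04 0 0;10 -0.22 0.02 0 0;10 -0.22 -0.00 0 0;10 -0.22 -0.03 0 0;10 -0.22 -0.05 0 0;10 -0.21 -0.07 0 0;10 -0.21 -0.09 0 0;10 -0.20 -0.11 0 0;10 -0.18 -0.13 0 0;10 -0.17 -0.15 0 0;10 -0.15 -0.16 0 0;10 -0.14 -0.18 0 0;10 -0.12 -0.19 0 0;10 -0.10 -0.20 0 0;10 -0.08 -0.21 0 0;10 -0.06 -0.22 0 0;10 -0.03 -0.22 0 0;10 -0.01 -0.22 0 0
```

>>> send_rows(commands="10 -0.18 0.13 0 0")

```text
t: 15.82
tcp_pos: [0.6372, -0.0266, 0.2082]
tool_rot: [-0.011, 1.0, -0.001, -0.003]
force: [-6.0, -3.7, 5.8]
finger_gap: 0.256
gripper_force: 40.4
```

```bash
python3 -c "
from h import *
th()"
```

```text
th -0.682 r 0.0454 Ft -6.95 Fr 1.09 t 15.8167 0.25574917160704014 40.4 [ 0.63720624 -0.02664572  0.20819555]
```

>>> send_rows(commands="10 -0.2 0.11 0 0")

```text
t: 15.9
tcp_pos: [0.6407, -0.024, 0.2082]
tool_rot: [-0.011, 1.0, -0.001, -0.003]
force: [-7.9, -4.0, 6.7]
finger_gap: 0.257
gripper_force: 40.5
```

```bash
python3 -c "
from h import *
th()"
```

```text
th -0.584 r 0.0453 Ft -8.73 Fr 1.19 t 15.9 0.2571103267252454 40.5 [ 0.6407471  -0.02399094  0.20816219]
```

Contact at about 5.44: the tangential force stepped from 5.2 N to about 8 N, which fits a lid about 53 mm high. Target crank reading is about 7.01.

>>> send_rows(commands="10 -0.21 0.09 0 0;10 -0.22 0.06 0 0;10 -0.22 0.04 0 0;10 -0.22 0.02 0 0;10 -0.22 0 0 0;10 -0.22 -0.03 0 0;10 -0.22 -0.05 0 0;10 -0.21 -0.07 0 0;10 -0.21 -0.09 0 0")

```text
t: 16.65
tcp_pos: [0.6795, -0.0185, 0.2082]
tool_rot: [-0.011, 1.0, 0.004, -0.003]
force: [-6.5, 9.2, 6.1]
finger_gap: 0.256
gripper_force: 40.6
```

```bash
python3 -c "
from h import *
th()"
```

```text
th 0.315 r 0.0448 Ft -8.9 Fr 6.87 t 16.65 0.2563231998360288 40.6 [ 0.67952686 -0.01845308  0.20822867]
```

>>> send_rows(commands="10 -0.21 -0.06 0 0;10 -0.20 -0.08 0 0;10 -0.18 -0.10 0 0;10 -0.1 -0.06 0 0;10 0 0 0 0")

```text
t: 17.07
tcp_pos: [0.6944, -0.0261, 0.2082]
tool_rot: [-0.011, 1.0, 0.002, -0.003]
force: [-6.2, 3.5, 5.9]
finger_gap: 0.253
gripper_force: 40.5
```

```bash
python3 -c "
from h import *
th()"
```

```text
th 0.69 r 0.0449 Ft -7.0 Fr -1.11 t 17.0667 0.2526740497552213 40.5 [ 0.69435759 -0.02610795  0.20820899]
```

>>> send_rows(commands="10 0.08 0.06 0 0;10 0 0 0 0")

```text
t: 17.23
tcp_pos: [0.6942, -0.026, 0.2082]
tool_rot: [-0.011, 1.0, 0.001, -0.0]
force: [-2.4, 3.6, 4.2]
finger_gap: 0.252
gripper_force: 40.3
```

```bash
python3 -c "
from h import *
th()"
```

```text
th 0.687 r 0.0449 Ft -4.16 Fr 1.35 t 17.2333 0.2523997048342251 40.3 [ 0.69423449 -0.02604693  0.20822888]
```

>>> send_rows(commands="10 0.06 0.06 0 0;10 0 0 0 0;30 0 0 0 0;40 0 0 0 0;55 0 0 0 0;55 0 0 0 0;55 0 0 -0.4 0;55 0 0 -0.8 0;55 0 0 -0.9 0;55 0 0 -0.9 0;55 0 0 -0.9 0;55 0 0 -0.9 0;55 0 0 0 0")

```text
t: 18.32
tcp_pos: [0.6959, -0.0268, 0.3089]
tool_rot: [-0.01, 1.0, -0.001, 0.005]
force: [0.7, -0.5, 0.9]
finger_gap: 0.642
gripper_force: 0.0
```

```bash
python3 - <<'E'
from h import *
rel(.6,0,.3)
s=snap('wrist');b=snap('side')
k=[[C[0]+.045*np.sin(t-YAW),C[1]+.045*np.cos(t-YAW),z] for t in(.55,.69,.85) for z in(.233,)];print(proj(s,k).round(0))
cv2.imwrite('pics/f.png',np.hstack([cv2.resize(s['pixels'],(400,300)),cv2.resize(b['pixels'][175:325,200:400],(400,300))])[:,:,::-1])
E
```

```text
pos [ 0.6959 -0.0268  0.3089] head 1.19 rows xyz [4.77 1.44 0.4 ] spin 0 F [ 0.7 -0.5  0.9] t 18.3167
[[325. 240.]
 [319. 248.]
 [311. 256.]]
```

View pics/f.png

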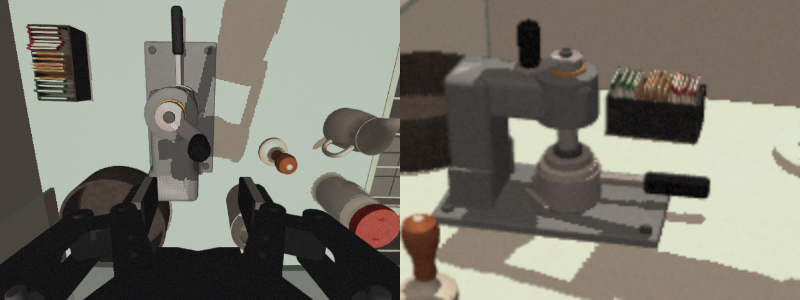

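The plate rests on the lid, the mould sits in the V, and the knob at about (319,245) reads close to 0.69 past one turn. The hand is clear of everything, so I'm handing in.

```bash
python3 -c "
from h import *
print(sign_off())"
```

```text
the job is handed in; nothing more can be done
None
```

The mould is seated against both faces of the V stop and clamped about a quarter turn past contact (felt at crank ≈5.44, left at ≈6.97), the hand is clear, and the job was handed in at about 18 s; no verdict came back.

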